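Add a box to the sprung tray well

TASK

Lift the open tray off the top of the sprung stack and set it down on the white pad, so that the stack rises. Then pull the wide lidded box right out of the low rack by its protruding end, let go of it, take it again across its middle and lower it into the sprung well, on top of the box already there. Finally put the open tray back on top of the stack, all lying flat between the corner guides; lower things in rather than dropping them, and leave everything else where it is.

Things in the scene. Friction and masses are not known exactly. Their poses are not given: they have to be found in the camera images.
- well: Sprung tray well, fixed to the table: dark base plate 200 x 110 x 12 mm with four upright L-shaped steel corner guides, 158 mm apart inside along x and 68 mm along y (4 mm play each side of a 150 x 60 mm box). Origin: centre of the underside, on the table; x is the long direction, z up.
- well_mouth (a point): Centre of the well's mouth, 170 mm above the table. The corner guides are straight up to here and flare outwards to a top at 184 mm. They reach 28 mm inwards along the long sides: the middle 102 mm of each long side is open for fingers, but at the ends of the long sides the guides are in the fingers' way. Axes as the well's.
- platform (a joint): Sprung platform, m, positive down: its top (150 x 60 mm) is 91.5 mm above the table at 0 and (91.5 mm - value) in general; range -0.0585 to 0.062. Yields 9 mm per 100 g, well damped. Near 0 at the start (lidded box and open tray on it); rises about 22 mm without the tray, sinks about 36 mm per added lidded box, so the stack's top stays about 150 mm above the table.
- open_tray: Open-topped grey board tray, 150 x 60 x 40 mm high, walls 4 mm, empty, about 0.25 kg; at the start it is the top item of the stack in the well. Origin: centre of its underside; x along its length, y across, z up.
- stack_box: Closed grey board box with lid, 150 x 60 x 36 mm high, about 0.4 kg, already lying on the platform in the well, under the open tray. Origin: centre of its underside; x along its length.
- rack_box: Closed grey board box with lid, 150 x 60 x 36 mm high, about 0.4 kg, the same as the one in the well; at the start it lies on the table in one of the two bays of the low rack, with about 55 mm of its length sticking out on the robot's side. Origin: centre of its underside; its x axis is along its length and points into the rack, z up.
- narrow_box: Narrower closed grey board box, 150 x 38 x 36 mm high, in the other bay of the rack, sticking out about as far. To be left alone. Origin: centre of its underside.
- rack: Low white rack fixed on the table, 140 mm deep (x), 245 mm wide (y), 56 mm high: a roof (underside at 50 mm) on side, middle and back walls, no floor; two bays centred 60 mm either side of its middle, open to the robot. Origin: centre of its footprint; x points into the rack, the front edge is at x = -70 mm. A box is right out when its centre is beyond x = -145 mm.
- pad: White foam pad fixed on the table, 200 x 120 x 4 mm thick. Origin: centre of its underside; x along its length.
- jar: Glass jar with lid, 60 mm diameter, 85 mm high, a bystander. Origin: centre of its underside.
- tape: Roll of cream tape lying flat, 90 mm diameter, 25 mm high, a bystander. Origin: centre of its underside.
- brush: Brush 190 mm long lying on the table, a bystander. Origin: within its length; x along it, bristles to +x.
- loupe: Black magnifying loupe, 48 mm diameter, 50 mm high, a bystander. Origin: centre of its underside.
- cork_ring: Cork support ring lying flat, 110 mm diameter, 25 mm high, a bystander. Origin: centre of its underside.
Mind the look-alikes: they are no part of the job. What is shaped like the open_tray but yellow is not meant.

How it is judged:
By the outcome, as a careful person would: the job done as asked, in the order asked, and still so for the second after the job is handed in, with the robot touching nothing.
It also fails if it takes over 72 s, if anything falls off the work surface, if the arm or the gripper's body presses on something with over 40 N, if the wrist force passes 120 N, or if a joint passes its speed limit or range.

ROBOT

A 7-joint arm with a two-finger parallel gripper is mounted at the origin on the work surface. World frame = base frame: x ahead of the robot, y to its left, z up, the work surface at z = 0. Lengths are in mm, angles in rad, forces in N, time in s.
With the tool pointing down it reaches from about 350 to 775 mm from the base axis. Payload 3.1 kg.
Tool frame: the origin (TCP) lies at the very end of the fingers, on their centre line; the grasp point (between the pads) lies robot.tcp_to_grasp behind it (robot.tcp_to_grasp is the distance from the TCP to the grasp point, in mm); z points along the fingers, y is the direction in which the jaws open and shut (so a half turn about z gives the same grasp; the last joint's range is limited). The gripper opens to 85 mm and grips with 20 to 120 N. Pads are 22 mm wide; open, the fingers measure 114 mm over their backs; the gripper's body (76 mm by 85 mm) begins 54 mm behind the grasp point. The pads swing forward as they close: fully open they stand 13 mm farther back than shut.
Start: joints at [1.291, 0.311, 0.014, 1.512, -0.004, 1.319, -0.027], TCP at [129.593, -534.531, 231.304] pointing down, gripper open.
Joint ranges: [-2.7, 2.7], [-0.3, 1.91], [-1.27, 1.3], [0.12, 2.57], [-1.44, 4.58], [0.2, 2.03], [-3.05, 3.05]. Speed limits (rad/s): [2.79, 2.79, 3.14, 3.14, 3.14, 3.14, 3.14].

INTERFACE

Orientations are given as a unit quaternion [x, y, z, w].
In Python, from station import observe, eyes, robot gives the robot as it stands.
- The arm moves only by the shell command python3 -m crank 'ROWS' [OPENING] [FORCE]. ROWS is JSON, a list of rows, each an object with "delta_pos": the shift along the tool's x, y, z in mm, a list of three; "twist": the turn about the tool's z in rad. In form: [{"delta_pos": [dx, dy, dz], "twist": twist}, ...]. A call has 1 to 20 rows; each row shifts and turns the commanded pose from where the row before left it, along the tool's axes as they then stand; what a row does not reach is not made up. A row lasts 1/8 s, in which the tool goes at most 62.5 mm and 10.7 degrees, less where a joint would pass 70% of its speed; a pose out of reach is approached as far as the arm can. A call with a gripper value outside its range is refused whole. OPENING is the finger opening in mm, from 0 to 85.4, set as the call begins (- or left out, the last holds). The fingers move at their own pace and stop on an object; FORCE is the grip in N (left out, the last holds). Time passes only in rows, so rows that do not move let the fingers close. It gives the time, the measured TCP pose, the force and the opening at its end, in the units of the state.
- observe(): the state, without advancing time (a new reading comes with each control period).
- eyes.get_image(name): name is "scene" or "top" or "wrist"; returns a dict with "color" (384x512x3 uint8, red, green, blue), "range_z" (384x512 float32, mm along the optical axis (not along the pixel's ray), 0 where there is no reading), "camera_matrix" (3x3 intrinsics, pixels), "k1" (the pictures are not rectified: a ray, as slopes to the right and down, at radius r is drawn at 1 + k1 r^2 times it, then the intrinsics apply), "xyz" and "attitude" of the camera in the world. Camera axes: x right, y up, looking along -z (the intrinsics and any distortion apply to the point x, -y, -z); pixel columns grow to the right and rows downward; lengths in mm; the calibration is good to about 2 mm. A picture is of the moment at which its call begins.
- robot.hand_in(): hands the job in, once; it reports no verdict.
The state is a dict: "time": time; "joints": joint angles; "dq": joint speeds; "tau": joint torques, N m; "tcp_pos": TCP position; "eef_rot": TCP orientation; "force": force on the tool from outside, world axes, zero at the start; "ft_torque": the same for the moment, N m; "gripper_width": opening from 0.0 (shut) to 1.0 (fully open).
Only numpy, scipy, OpenCV 4.12 (cv2) and the standard library are available. Lean on these libraries where they do the work, as an engineer would, in place of code of your own. Each camera call takes 0.05 s, during which the arm holds its last target.

## Working session

There is one attempt and no reset: what is moved stays moved. The work goes in short steps, Python scripts to look and compute and a shell command to move; the robot and the scene stay as the last step left them, time stands still between calls to the robot, and variables do not carry over. Pictures are saved under pics/ and viewed, and the job is handed in when it is done.

```bash
ls; mkdir -p pics; cat > h.py <<'E'
import numpy as np,cv2
from scipy.spatial.transform import Rotation as R
from station import observe,eyes,robot
def grab(n,f=None):
    im=eyes.get_image(n)
    if f: cv2.imwrite('pics/'+f,im['color'][:,:,::-1])
    return im
def rays(im,uv):
    uv=np.asarray(uv,float).reshape(-1,1,2)
    K=np.array(im['camera_matrix'],float)
    n=cv2.undistortPoints(uv,K,np.array([im['k1'],0,0,0],float)).reshape(-1,2)
    d=np.c_[n[:,0],-n[:,1],-np.ones(len(n))]
    return np.array(im['xyz'],float), R.from_quat(im['attitude']).apply(d) if np.size(im['attitude'])==4 else d@np.array(im['attitude']).T
def onplane(im,uv,z):
    o,d=rays(im,uv); t=(z-o[2])/d[:,2]; return o+d*t[:,None]
def depthpts(im,uv):
    uv=np.asarray(uv).reshape(-1,2); o,d=rays(im,uv)
    z=im['range_z'][uv[:,1].astype(int),uv[:,0].astype(int)]
    return o+d*z[:,None]
def cloud(im):
    h,w=im['range_z'].shape; u,v=np.meshgrid(np.arange(w),np.arange(h))
    uv=np.c_[u.ravel(),v.ravel()]; return depthpts(im,uv).reshape(h,w,3)
E
python3 - <<'E'
from h import *
s=observe(); print(s, robot.tcp_to_grasp)
for n in ['scene','top','wrist']:
    im=grab(n,n+'0.png'); print(n,im['camera_matrix'],im['k1'],im['xyz'],im['attitude'])
E
```

```text
pics
{'time': 0.0, 'joints': array([ 1.29128955,  0.31169305,  0.01398787,  1.51312179, -0.00435048,
        1.31914099, -0.02721146]), 'dq': array([ 0.00135187, -0.00086871, -0.00105768,  0.00041923,  0.00115038,
        0.00221924, -0.00073344]), 'tau': array([ 3.88968431e-05, -3.79913306e+01,  1.45962266e-01, -2.30592853e+01,
        1.21003005e-02,  1.37486882e-02, -1.87274665e-06]), 'tcp_pos': array([ 129.38677339, -533.80507538,  230.21280647]), 'eef_rot': array([ 9.92933815e-01,  1.18663717e-01, -2.08726115e-04, -1.14796321e-03]), 'force': array([ 0.89560568, -0.06753281, -0.72167217]), 'ft_torque': array([ 0.0183631 , -0.0182684 , -0.01380273]), 'gripper_width': 0.9981109700300176} 18.700000000000003
scene [[489.2667541    0.         245.03744443]
 [  0.         489.2667541  194.02345687]
 [  0.           0.           1.        ]] -0.09788195940102859 [1358.37565125 -605.16022043 1148.83643959] [0.33764666 0.18119607 0.41830094 0.82352112]
top [[360.07225191   0.         254.23373483]
 [  0.         360.07225191 193.13255432]
 [  0.           0.           1.        ]] -0.11089305622414877 [ 308.93643259  -41.73393126 1101.8263728 ] [-0.0735509   0.0772697   0.7111948  -0.69485367]
wrist [[269.99761423   0.         256.98374166]
 [  0.         269.99761423 191.58060935]
 [  0.           0.           1.        ]] 0.014658286996405104 [ 202.58134699 -518.6950258   373.13945199] [-0.114445    0.09158741 -0.61164475  0.77743475]
```

View pics/scene0.png

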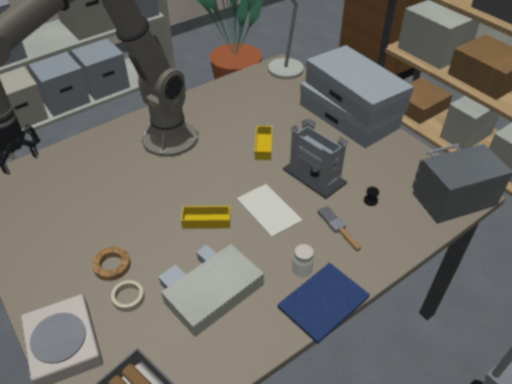

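View pics/top0.png

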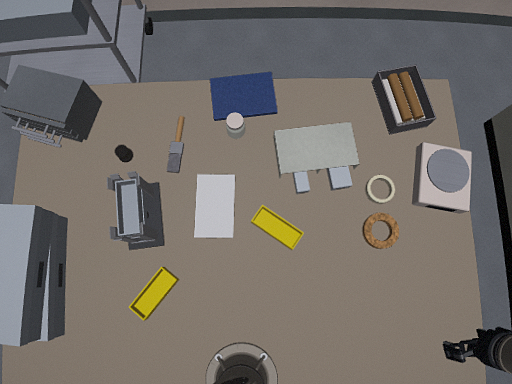

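View pics/wrist0.png

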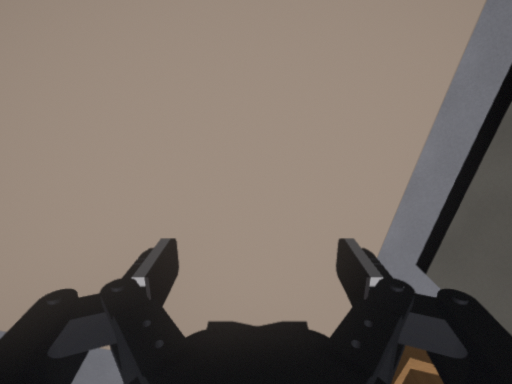

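Top view: the robot is at the bottom, x points up and y left. Candidates for the open tray are the grey one in the well at top(130,207), a yellow one at (277,227) and a yellow one at (155,293). I choose the grey one. Candidates for the rack box are (302,182), which is narrow, and (340,177), which is wide. I choose the wide one. The pad is at (215,206). Next I'll check with close crops.

```bash
python3 - <<'E'
from h import *
im=grab('top'); s=grab('scene')
c=im['color'][:,:,::-1]
a=cv2.resize(c[160:260,90:190],(400,400),interpolation=cv2.INTER_CUBIC)
b=cv2.resize(c[110:210,265:365],(400,400),interpolation=cv2.INTER_CUBIC)
cv2.imwrite('pics/crop1.png',np.hstack([a,b]))
c=s['color'][:,:,::-1]
a=cv2.resize(c[110:200,275:365],(400,400),interpolation=cv2.INTER_CUBIC)
b=cv2.resize(c[230:330,150:250],(400,400),interpolation=cv2.INTER_CUBIC)
cv2.imwrite('pics/crop2.png',np.hstack([a,b]))
E
```

```text
(no output)
```

View pics/crop1.png

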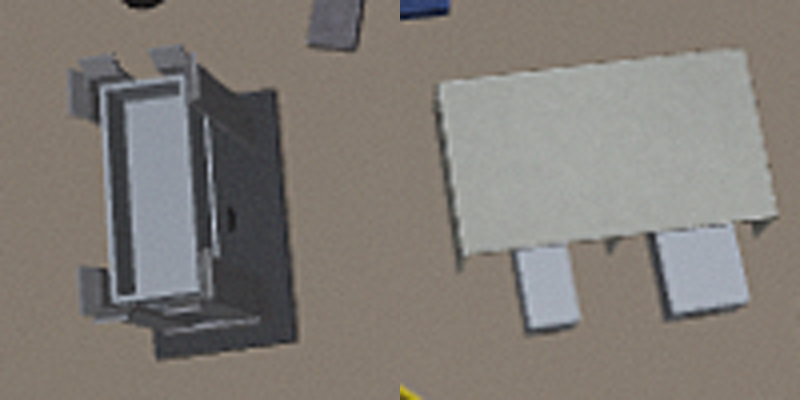

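View pics/crop2.png

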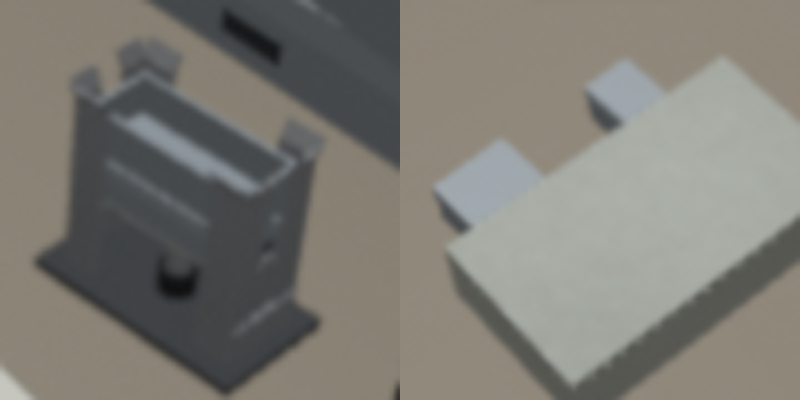

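The choice is confirmed. The grey tray sits in the well with its rim corners visible in both views, and the wide box is in the bay at right (top view). Now I'll triangulate.

```bash
cat >> h.py <<'E'
def tri(a,ua,b,ub):
    oa,da=rays(a,ua); ob,db=rays(b,ub); out=[]
    for p,q in zip(da,db):
        A=np.c_[p,-q]; t=np.linalg.lstsq(A,ob-oa,rcond=None)[0]
        x,y=oa+p*t[0],ob+q*t[1]; out.append(np.r_[(x+y)/2,np.linalg.norm(x-y)])
    return np.array(out)
def rect(im,mask,z):
    cs,_=cv2.findContours(mask.astype(np.uint8),cv2.RETR_EXTERNAL,cv2.CHAIN_APPROX_NONE)
    c=max(cs,key=cv2.contourArea); P=onplane(im,c.reshape(-1,2),z)[:,:2].astype(np.float32)
    (cx,cy),(w,h),a=cv2.minAreaRect(P); return (round(cx,1),round(cy,1),round(w,1),round(h,1),round(a,1),cv2.contourArea(c))
E
python3 - <<'E'
from h import *
np.set_printoptions(suppress=True,precision=1)
t=grab('top'); s=grab('scene')
T=[(115.75,181),(136.75,179.5),(143,233.75),(118.75,235.75)]
S=[(341.8,146),(333,152.75),(297.5,134.3),(307.2,126.2)]
# top: TL=far x,left(y+)
def f(S): 
    S=np.array(S)/(400/90)+[275,110]; return S
S=f([(297,160),(258,190),(100,108),(143,72)])
print('tray',tri(t,T,s,S)); print(onplane(t,T,150))
T2=np.array([(655-400,234),(733-400,225),(750-400,305),(672-400,317)])/4+[265,110]
print('rackbox top', onplane(t,T2,36))
S2=np.array([(846-400,245),(940-400,170)])/4
B=np.array([(434-400,188),(500-400,140)])/4+[150,230]
print('tri box front corners',tri(t,[T2[3],T2[2]],s,[B[1],B[0]]), tri(t,[T2[2],T2[3]],s,[B[1],B[0]]))
C=cloud(t); CS=cloud(s)
print('depth floor tray',np.median(C[190:225,125:135].reshape(-1,3),0),'box',np.median(C[172:184,333:347].reshape(-1,3),0),'table',np.median(C[260:300,300:340,2]),'pad',np.median(C[190:225,205:225,2]))
H=cv2.cvtColor(t['color'],cv2.COLOR_RGB2HSV); 
m=(H[:,:,2]>185)&(H[:,:,1]<30); mm=np.zeros_like(m); mm[165:245,188:242]=m[165:245,188:242]
print('pad',rect(t,mm,4), H[205,215],H[140,310])
R4=np.array([(440-400,83),(745-400,50),(777-400,217),(462-400,252)])/4+[265,110]
P=onplane(t,R4,56); print('rack',P,P.mean(0))
E
```

```text
tray [[555.9 329.5 162.9   2.5]
 [562.3 277.2 162.4  15.7]
 [415.  257.2 152.3  16.3]
 [406.6 315.  157.1   2.1]]
[[558.6 333.4 150. ]
 [561.3 273.9 150. ]
 [411.3 250.3 150. ]
 [406.9 316.7 150. ]]
rackbox top [[ 612.8 -282.4   36. ]
 [ 618.9 -344.2   36. ]
 [ 554.9 -352.2   36. ]
 [ 546.8 -290.9   36. ]]
tri box front corners [[ 549.1 -291.7   28.1    2.3]
 [ 557.7 -351.8   29.1    5.4]] [[ 560.5 -321.5   64.3   50.7]
 [ 546.5 -321.7   -5.5   46. ]]
depth floor tray [488.9 299.  125.8] box [ 582.4 -313.6   36. ] table -0.3357914128429229 pad 3.2900709639205843
pad (512.2, 73.9, 118.3, 194.5, 87.7, 2257.5) [114   7 196] [ 54   8 165]
rack [[ 732.2 -119.    56. ]
 [ 756.3 -360.7   56. ]
 [ 618.8 -373.3   56. ]
 [ 596.  -130.5   56. ]] [ 675.9 -245.9   56. ]
```

```bash
cat >> h.py <<'E'
def pose():
    s=observe(); r=R.from_quat(s['eef_rot']).as_matrix(); return s,np.array(s['tcp_pos']),r
def to(*ts):
    """tool-frame deltas through world targets (x,y,z), constant orientation"""
    s,p,r=pose(); h=np.degrees(np.arctan2(r[1,0],r[0,0]))
    print('t',round(s['time'],2),'tcp',p.round(1),'head',round(h,2),'tilt',r[:,2].round(3),'F',np.round(s['force'],1),'w',round(s['gripper_width']*85.4,1))
    for t in ts:
        d=r.T@(np.array(t,float)-p); print(t,'->',d.round(1),'len',round(np.linalg.norm(d)),'rows>=',int(np.ceil(np.linalg.norm(d)/60))); p=np.array(t,float)
E
python3 - <<'E'
from h import *
to((430,-150,300),(450,250,300))
s,p,r=pose();w=grab('wrist'); Rc=R.from_quat(w['attitude']).as_matrix()
print('cam in tool',(r.T@(w['xyz']-p)).round(1),'look dir',(-Rc[:,2]).round(3))
E
```

```text
t 0.35 tcp [ 129.6 -534.4  231.1] head 13.63 tilt [-0.  0. -1.] F [0.5 0.7 0. ] w 85.3
(430, -150, 300) -> [ 382.6 -302.8  -68.8] len 493 rows>= 9
(450, 250, 300) -> [ 1.137e+02 -3.840e+02  2.000e-01] len 400 rows>= 7
cam in tool [  74.7    2.2 -142.8] look dir [-0.282 -0.067 -0.957]
```

```bash
python3 -m crank '[{"delta_pos":[38,-30,-10],"twist":0},{"delta_pos":[38,-30,-10],"twist":0},{"delta_pos":[38,-30,-10],"twist":0},{"delta_pos":[38,-30,-10],"twist":0},{"delta_pos":[38,-30,-10],"twist":0},{"delta_pos":[38,-30,-10],"twist":0},{"delta_pos":[38,-30,-10],"twist":0},{"delta_pos":[38,-30,0],"twist":0},{"delta_pos":[38,-30,0],"twist":0},{"delta_pos":[38,-30,0],"twist":0},{"delta_pos":[14,-48,0],"twist":0},{"delta_pos":[14,-48,0],"twist":0},{"delta_pos":[14,-48,0],"twist":0},{"delta_pos":[14,-48,0],"twist":0},{"delta_pos":[14,-48,0],"twist":0},{"delta_pos":[14,-48,0],"twist":0},{"delta_pos":[14,-48,0],"twist":0},{"delta_pos":[14,-48,0],"twist":0},{"delta_pos":[0,0,0],"twist":0.1},{"delta_pos":[0,0,0],"twist":0}]' 85
python3 - <<'E'
from h import *
to((450,250,300))
grab('wrist','w1.png')
E
```

```text
time: 2.9
tcp_pos: [446.5, 246.5, 301.1]
eef_rot: [0.998, 0.07, -0.0, 0.0]
force: [0.3, -1.0, 0.5]
gripper_width: 0.994
t 2.9 tcp [446.5 246.5 301.1] head 8.02 tilt [-0. -0. -1.] F [ 0.3 -1.   0.5] w 84.9
(450, 250, 300) -> [ 4.  -3.   1.1] len 5 rows>= 1
```

View pics/w1.png

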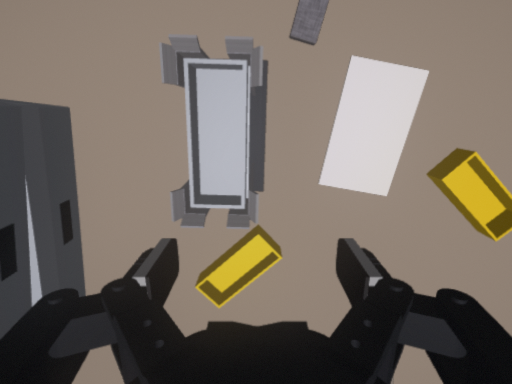

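The tray rim is at wrist px (185,60)–(248,60)–(250,208)–(190,209), almost aligned with the tool. The pad is at about (373,125). I'll take exact corners from a zoomed crop.

```bash
python3 - <<'E'
from h import *
w=grab('wrist'); c=w['color'][:,:,::-1]
cv2.imwrite('pics/w1z.png',cv2.resize(c[25:235,145:285],(560,840),interpolation=cv2.INTER_CUBIC)[:600*840//840]) if 0 else cv2.imwrite('pics/w1z.png',np.hstack([cv2.resize(c[30:90,155:275],(720,360))[:, :],])) 
cv2.imwrite('pics/w1y.png',cv2.resize(c[180:240,155:275],(720,360)))
C=cloud(w)
np.set_printoptions(suppress=True,precision=1)
for n,(r0,r1,c0,c1) in dict(floor=(80,195,205,240),rimL=(90,190,188,190),rimR=(90,190,247,249),pad=(80,170,355,380)).items(): print(n,np.median(C[r0:r1,c0:c1].reshape(-1,3),0))
Z=C[:,:,2]; m=(Z>154)&(Z<168); m[:,:150]=0; m[:,280:]=0; m[:40]=0;m[240:]=0
ys,xs=np.nonzero(m); print(len(xs),np.percentile(Z[m],[5,50,95]))
P=C[m][:,:2].astype(np.float32); print(cv2.minAreaRect(P))
E
```

```text
floor [486.  289.8 126.4]
rimL [483.3 319.8 162.3]
rimR [481.3 261.3 120.9]
pad [522.4  78.9   4.3]
2667 [155.3 162.1 164.9]
((485.95587158203125, 292.8614501953125), (166.18768310546875, 75.1894760131836), 5.986014366149902)
```

View pics/w1z.png

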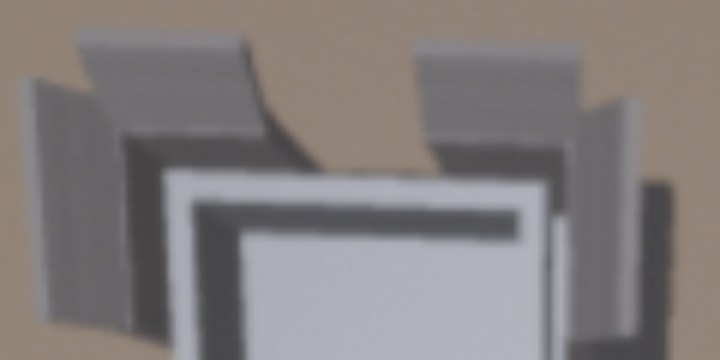

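View pics/w1y.png

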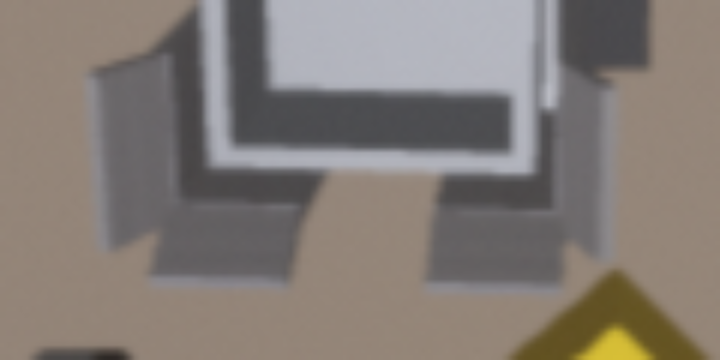

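```bash
cat >> h.py <<'E'
def quad(P):
    P=np.array(P)[:,:2]; c=P.mean(0); a=(P[0]+P[1]-P[2]-P[3])/2; b=(P[0]+P[3]-P[1]-P[2])/2
    print('c',c.round(1),'L',round(np.linalg.norm(a),1),'W',round(np.linalg.norm(b),1),'headL',np.degrees(np.arctan2(a[1],a[0])).round(2),'headW-90',(np.degrees(np.arctan2(b[1],b[0]))-90).round(2))
    return c
E
python3 - <<'E'
from h import *
np.set_printoptions(suppress=True,precision=1)
w=grab('wrist');t=grab('top')
U=np.array([(163/6+155,172/6+30),(546/6+155,182/6+30),(533/6+155,172/6+180),(208/6+155,167/6+180)])
T=[(115.75,181),(136.75,179.5),(143,233.75),(118.75,235.75)]
print(tri(w,U,t,T))
for z in (162,164,167.5): quad(onplane(w,U,z))
# mouth inner corners at 170 (crease of flare)
M=np.array([(122/6+155,135/6+30),(568/6+155,145/6+30),(560/6+155,207/6+180),(182/6+155,203/6+180)])
quad(onplane(w,M,170))
H=cv2.cvtColor(w['color'],cv2.COLOR_RGB2HSV); m=(H[:,:,2]>185)&(H[:,:,1]<30); m[:, :300]=0; m[:40]=0;m[210:]=0
print('pad',rect(w,m,4))
E
```

```text
[[558.6 333.2 150.4   0.3]
 [562.7 271.4 154.8   5.5]
 [410.7 252.3 148.    3.1]
 [406.  314.1 157.4   0.4]]
c [486.  291.7] L 150.1 W 60.3 headL 6.3 headW-90 6.76
c [486.3 291.4] L 149.1 W 59.8 headL 6.3 headW-90 6.76
c [486.7 291. ] L 147.2 W 59.1 headL 6.3 headW-90 6.76
c [486.1 291.2] L 157.8 W 68.1 headL 6.78 headW-90 7.01
pad (514.0, 72.5, 119.0, 199.1, 87.7, 9541.0)
```

```bash
python3 - <<'E'
from h import *
to((486,291.5,300),(486,291.5,128))
E
python3 -m crank '[{"delta_pos":[23,-20,0],"twist":0.023},{"delta_pos":[23,-20,0],"twist":0},{"delta_pos":[0,0,40],"twist":0},{"delta_pos":[0,0,40],"twist":0},{"delta_pos":[0,0,0],"twist":0}]' 85
python3 - <<'E'
from h import *
to((486,291.5,128))
grab('wrist','w2.png')
E
```

```text
t 3.1 tcp [447.  245.2 301.3] head 7.84 tilt [ 0.    -0.001 -1.   ] F [-0.1  0.5 -0.4] w 85.0
(486, 291.5, 300) -> [ 45.  -40.6   1.3] len 61 rows>= 2
(486, 291.5, 128) -> [-0.00e+00 -1.00e-01  1.72e+02] len 172 rows>= 3
time: 3.72
tcp_pos: [485.8, 288.8, 218.1]
eef_rot: [0.998, 0.057, -0.003, 0.002]
force: [-1.1, 0.3, -0.3]
gripper_width: 0.995
t 3.73 tcp [485.8 288.8 218.1] head 6.52 tilt [-0.006 -0.005 -1.   ] F [-1.1  0.3 -0.3] w 85.0
(486, 291.5, 128) -> [ 1.1 -3.  90.1] len 90 rows>= 2
```

View pics/w2.png

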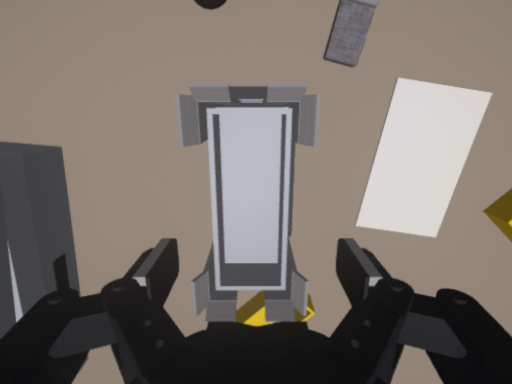

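The tray is centred 2–3 mm left of the finger centre line. I'll correct that and lower.

```bash
python3 -m crank '[{"delta_pos":[1,-3,0],"twist":0},{"delta_pos":[0,0,25],"twist":0},{"delta_pos":[0,0,25],"twist":0},{"delta_pos":[0,0,20],"twist":0},{"delta_pos":[0,0,18],"twist":0},{"delta_pos":[0,0,0],"twist":0}]' 85
python3 - <<'E'
from h import *
to((486,291.5,128))
grab('wrist','w3.png')
E
```

```text
time: 4.53
tcp_pos: [487.7, 294.5, 132.9]
eef_rot: [0.998, 0.057, -0.0, 0.0]
force: [-0.5, 0.1, 0.1]
gripper_width: 0.998
t 4.53 tcp [487.7 294.5 132.9] head 6.58 tilt [-0.001 -0.001 -1.   ] F [-0.5  0.1  0.1] w 85.2
(486, 291.5, 128) -> [-2.   2.8  4.9] len 6 rows>= 1
```

View pics/w3.png

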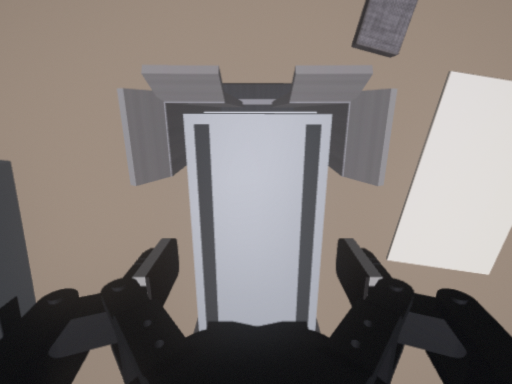

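```bash
python3 -m crank '[{"delta_pos":[0,0,6],"twist":0},{"delta_pos":[0,0,5],"twist":0},{"delta_pos":[0,0,0],"twist":0}]' 85
python3 -m crank '[{"delta_pos":[0,0,0],"twist":0},{"delta_pos":[0,0,0],"twist":0},{"delta_pos":[0,0,0],"twist":0},{"delta_pos":[0,0,0],"twist":0},{"delta_pos":[0,0,0],"twist":0},{"delta_pos":[0,0,0],"twist":0}]' 50 25
python3 - <<'E'
from h import *
to((486,291.5,128))
grab('wrist','w4.png')
E
```

```text
time: 4.95
tcp_pos: [487.6, 294.5, 122.0]
eef_rot: [0.998, 0.057, -0.0, 0.0]
force: [0.2, -0.2, 0.1]
gripper_width: 0.996
time: 5.7
tcp_pos: [487.9, 294.8, 122.3]
eef_rot: [0.998, 0.057, 0.0, -0.0]
force: [-0.3, 0.2, 0.5]
gripper_width: 0.697
t 5.7 tcp [487.9 294.8 122.3] head 6.58 tilt [ 0.  0. -1.] F [-0.3  0.2  0.5] w 59.5
(486, 291.5, 128) -> [-2.3  3.  -5.7] len 7 rows>= 1
```

View pics/w4.png

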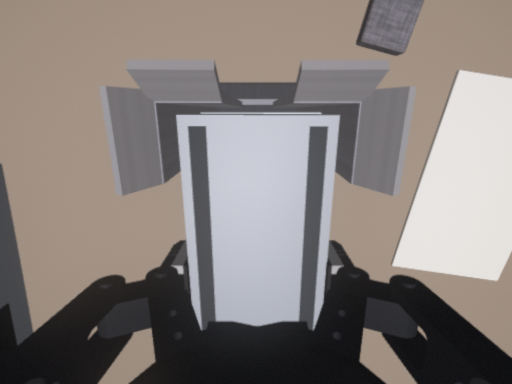

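```bash
python3 -m crank '[{"delta_pos":[0,0,-4],"twist":0},{"delta_pos":[0,0,-8],"twist":0},{"delta_pos":[0,0,-12],"twist":0},{"delta_pos":[0,0,-20],"twist":0},{"delta_pos":[0,0,-25],"twist":0},{"delta_pos":[0,0,-20],"twist":0},{"delta_pos":[0,0,-5],"twist":0},{"delta_pos":[0,0,0],"twist":0}]'
python3 - <<'E'
from h import *
grab('wrist','w5.png')
to((514,75,212),(514,75,60))
E
```

```text
time: 6.75
tcp_pos: [487.6, 294.6, 216.3]
eef_rot: [0.998, 0.057, -0.0, 0.0]
force: [0.5, -0.4, -3.1]
gripper_width: 0.698
t 6.8 tcp [487.4 294.3 215.6] head 6.59 tilt [-0.001 -0.001 -1.   ] F [-0.1  0.1 -3. ] w 59.7
(514, 75, 212) -> [  1.3 220.9   3.8] len 221 rows>= 4
(514, 75, 60) -> [ 2.00e-01 -1.00e-01  1.52e+02] len 152 rows>= 3
```

View pics/w5.png

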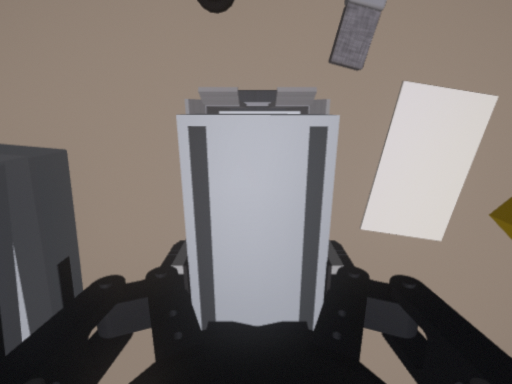

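The tray is held level and clear of the guides. I'll carry it to the pad.

```bash
python3 -m crank '[{"delta_pos":[0,30,0],"twist":0},{"delta_pos":[0,44,0],"twist":0},{"delta_pos":[0,44,0],"twist":0},{"delta_pos":[0,44,0],"twist":0},{"delta_pos":[1,40,0],"twist":0},{"delta_pos":[0,19,0],"twist":0.075},{"delta_pos":[0,0,20],"twist":0.08},{"delta_pos":[0,0,40],"twist":0},{"delta_pos":[0,0,40],"twist":0},{"delta_pos":[0,0,35],"twist":0},{"delta_pos":[0,0,20],"twist":0},{"delta_pos":[0,0,0],"twist":0}]'
python3 - <<'E'
from h import *
grab('wrist','w6.png')
to((514,75,5))
E
```

```text
time: 8.3
tcp_pos: [511.8, 76.3, 59.3]
eef_rot: [1.0, -0.02, -0.003, -0.0]
force: [-0.1, -0.4, -2.3]
gripper_width: 0.699
t 8.35 tcp [513.3  76.4  60.7] head -2.29 tilt [-0.002  0.001 -1.   ] F [ 0.4  0.7 -2.1] w 59.8
(514, 75, 5) -> [ 0.9  1.4 55.7] len 56 rows>= 1
```

View pics/w6.png

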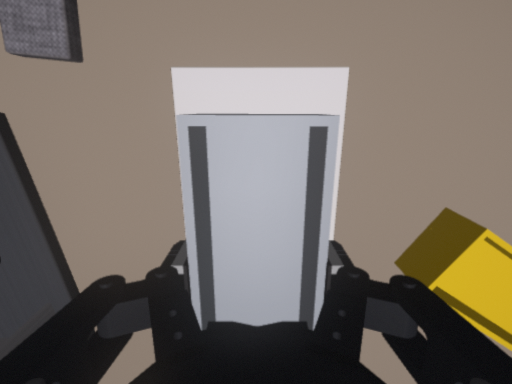

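Aligned over the pad. Lowering with a slow finish.

```bash
python3 -m crank '[{"delta_pos":[0,1,20],"twist":0},{"delta_pos":[0,0,18],"twist":0},{"delta_pos":[0,0,8],"twist":0},{"delta_pos":[0,0,4],"twist":0},{"delta_pos":[0,0,2],"twist":0},{"delta_pos":[0,0,1],"twist":0},{"delta_pos":[0,0,0],"twist":0}]'
python3 - <<'E'
from h import *
to((514,75,5))
E
```

```text
time: 9.22
tcp_pos: [514.3, 74.3, 8.6]
eef_rot: [1.0, -0.02, 0.0, -0.0]
force: [0.6, -0.5, -3.1]
gripper_width: 0.699
t 9.22 tcp [514.3  74.3   8.6] head -2.3 tilt [ 0.001  0.    -1.   ] F [ 0.6 -0.5 -3.1] w 59.7
(514, 75, 5) -> [-0.4 -0.6  3.6] len 4 rows>= 1
```

```bash
python3 -m crank '[{"delta_pos":[0,0,1],"twist":0},{"delta_pos":[0,0,1],"twist":0},{"delta_pos":[0,0,1],"twist":0},{"delta_pos":[0,0,0],"twist":0}]'
```

```text
time: 9.72
tcp_pos: [514.0, 74.3, 5.2]
eef_rot: [1.0, -0.02, -0.0, 0.0]
force: [0.2, -0.6, -2.9]
gripper_width: 0.698
```

```bash
python3 -m crank '[{"delta_pos":[0,0,1],"twist":0},{"delta_pos":[0,0,0],"twist":0},{"delta_pos":[0,0,1],"twist":0},{"delta_pos":[0,0,0],"twist":0}]'
```

```text
time: 10.22
tcp_pos: [514.2, 74.3, 4.4]
eef_rot: [1.0, -0.02, 0.0, 0.0]
force: [-2.9, -0.7, 5.9]
gripper_width: 0.696
```

Contact (+6 N). Release, rise, and move towards the rack.

```bash
python3 -m crank '[{"delta_pos":[0,0,0],"twist":0},{"delta_pos":[0,0,0],"twist":0},{"delta_pos":[0,0,0],"twist":0},{"delta_pos":[0,0,-10],"twist":0},{"delta_pos":[0,0,-30],"twist":0},{"delta_pos":[0,0,-50],"twist":0},{"delta_pos":[0,0,-50],"twist":0},{"delta_pos":[0,0,-50],"twist":0},{"delta_pos":[0,0,-10],"twist":0},{"delta_pos":[0,0,0],"twist":0}]' 85
python3 - <<'E'
from h import *
grab('wrist','w7.png'); grab('top','t7.png')
to((514,-250,230),(515,-320,230))
E
```

```text
time: 11.48
tcp_pos: [514.3, 74.4, 204.0]
eef_rot: [1.0, -0.02, 0.001, 0.0]
force: [-0.6, -0.4, -1.7]
gripper_width: 0.995
t 11.57 tcp [513.   73.9 201.9] head -2.3 tilt [-0.003 -0.001 -1.   ] F [ 0.7  0.6 -0.5] w 85.4
(514, -250, 230) -> [ 13.9 323.6 -28. ] len 325 rows>= 6
(515, -320, 230) -> [ 3.8 69.9  0. ] len 70 rows>= 2
```

View pics/w7.png

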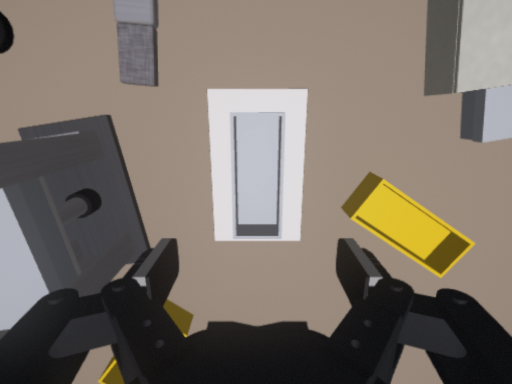

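View pics/t7.png

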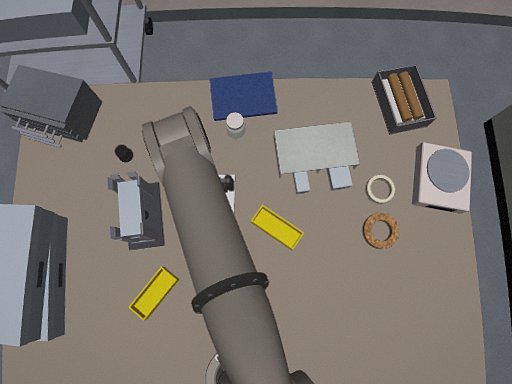

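The tray lies flat within the pad and the stack has risen. I'll move to view the rack box.

```bash
python3 -m crank '[{"delta_pos":[0,40,0],"twist":0},{"delta_pos":[0,55,0],"twist":0},{"delta_pos":[0,55,0],"twist":0},{"delta_pos":[0,55,0],"twist":0},{"delta_pos":[0,55,0],"twist":0},{"delta_pos":[0,55,0],"twist":0},{"delta_pos":[0,50,0],"twist":0},{"delta_pos":[0,20,0],"twist":-0.08},{"delta_pos":[0,0,0],"twist":-0.08},{"delta_pos":[0,0,0],"twist":0}]'
python3 - <<'E'
from h import *
grab('wrist','w8.png'); 
to((515,-320,200))
E
```

```text
time: 12.82
tcp_pos: [497.6, -310.1, 201.1]
eef_rot: [0.998, 0.059, -0.002, -0.001]
force: [-0.2, 0.0, -0.3]
gripper_width: 0.992
t 12.88 tcp [ 497.9 -309.7  201.5] head 6.82 tilt [-0.003  0.002 -1.   ] F [-0.4 -0.1  0.4] w 85.1
(515, -320, 200) -> [15.8 12.3  1.4] len 20 rows>= 1
```

View pics/w8.png

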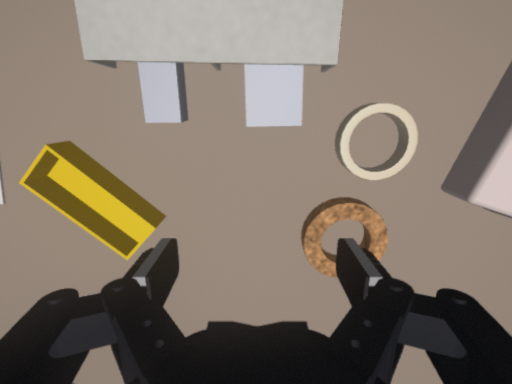

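```bash
python3 - <<'E'
from h import *
np.set_printoptions(suppress=True,precision=1)
w=grab('wrist'); c=w['color'][:,:,::-1]
cv2.imwrite('pics/w8z.png',cv2.resize(c[50:140,225:325],(800,720))[:600])
H=cv2.cvtColor(w['color'],cv2.COLOR_RGB2HSV)
m=(H[:,:,1]>110)&(H[:,:,2]>60)&(H[:,:,0]<15); m[:,:290]=0; m[:190]=0; m[285:]=0; 
print('cork',rect(w,m,25))
print('tape z25',onplane(w,[(347,140),(380,180),(416,140)],25))
B=[(245,128),(302,127),(302,66),(245,66)]
P=onplane(w,B,36);print(P)
o=onplane(w,[(82,62),(337,67)],56); print('rack front',o, np.degrees(np.arctan2(-(o[1]-o[0])[0],(o[1]-o[0])[1]))) 
C=cloud(w); print('box top z',np.median(C[75:120,252:297,2]),'rack',np.median(C[10:55,100:330,2]),'table',np.median(C[140:200,200:300,2]))
E
```

```text
cork (428.9, -431.1, 106.3, 107.0, 34.5, 2491.0)
tape z25 [[ 550.8 -410.5   25. ]
 [ 508.4 -460.5   25. ]
 [ 560.  -489.6   25. ]]
[[ 551.2 -291.5   36. ]
 [ 559.7 -354.2   36. ]
 [ 620.7 -343.8   36. ]
 [ 613.7 -284.9   36. ]]
rack front [[ 595.4 -129.3   56. ]
 [ 620.6 -375.1   56. ]] -174.13679901893912
box top z 36.63991956929743 rack 56.1737706769369 table 0.24225267133491002
```

View pics/w8z.png

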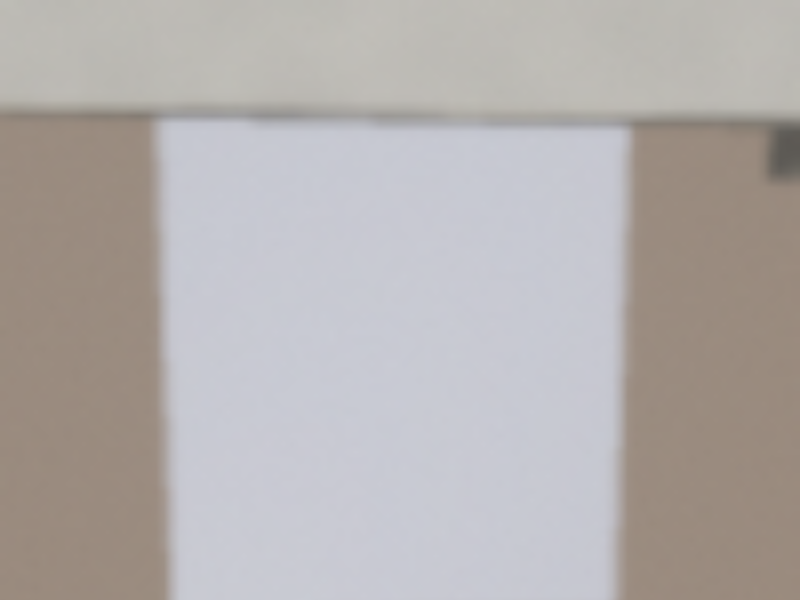

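```bash
python3 - <<'E'
from h import *
w=grab('wrist')
print('yellow corner',onplane(w,[(163,217)],40).round(0))
to((582,-319,110),(582,-319,8))
E
python3 -m crank '[{"delta_pos":[40,10,30],"twist":-0.008},{"delta_pos":[42,9,40],"twist":0},{"delta_pos":[0,0,20],"twist":0},{"delta_pos":[0,0,0],"twist":0}]' 85
python3 - <<'E'
from h import *
to((582,-319,110),(582,-319,6))
grab('wrist','w9.png')
E
```

```text
yellow corner [[ 435. -204.   40.]]
t 12.97 tcp [ 498.4 -309.6  202.4] head 6.88 tilt [-0.001  0.001 -1.   ] F [-0.1 -0.   0.4] w 84.9
(582, -319, 110) -> [82.  19.5 92.3] len 125 rows>= 3
(582, -319, 8) -> [1.00e-01 1.00e-01 1.02e+02] len 102 rows>= 2
time: 13.48
tcp_pos: [581.0, -317.7, 110.3]
eef_rot: [0.998, 0.064, -0.003, -0.001]
force: [0.2, -0.6, 1.0]
gripper_width: 0.99
t 13.47 tcp [ 581.  -317.7  110.3] head 7.39 tilt [-0.005  0.003 -1.   ] F [ 0.2 -0.6  1. ] w 84.6
(582, -319, 110) -> [0.9 1.4 0.3] len 2 rows>= 1
(582, -319, 6) -> [  0.5   0.3 104. ] len 104 rows>= 2
```

View pics/w9.png

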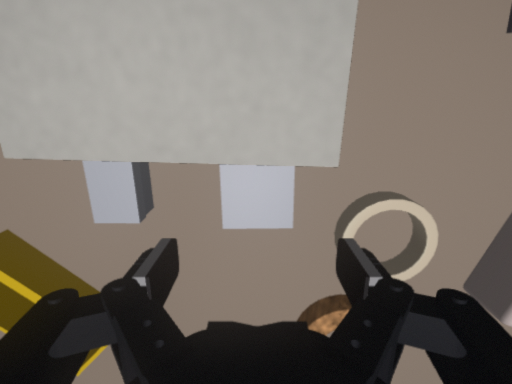

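```bash
python3 -m crank '[{"delta_pos":[0,0,35],"twist":0},{"delta_pos":[0,0,35],"twist":0},{"delta_pos":[0,0,22],"twist":0},{"delta_pos":[0,0,10],"twist":0},{"delta_pos":[0,0,0],"twist":0}]' 85
python3 - <<'E'
from h import *
to((582,-319,6))
grab('wrist','w10.png')
E
```

```text
time: 14.15
tcp_pos: [582.6, -319.6, 12.3]
eef_rot: [0.998, 0.064, 0.001, 0.0]
force: [-0.4, -0.5, -1.1]
gripper_width: 0.994
t 14.15 tcp [ 582.6 -319.6   12.3] head 7.3 tilt [ 0.001 -0.001 -1.   ] F [-0.4 -0.5 -1.1] w 84.9
(582, -319, 6) -> [-0.6 -0.7  6.3] len 6 rows>= 1
```

View pics/w10.png

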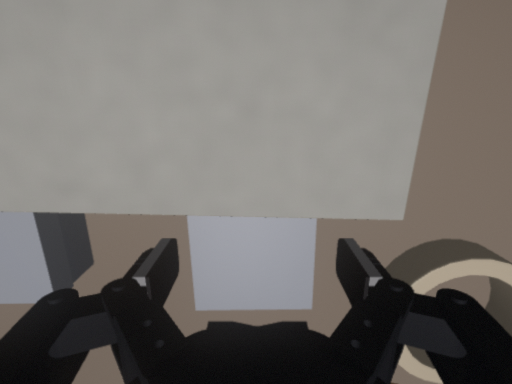

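```bash
python3 -m crank '[{"delta_pos":[0,-1.5,6],"twist":0},{"delta_pos":[0,0,0],"twist":0}]' 85
python3 -m crank '[{"delta_pos":[0,0,0],"twist":0},{"delta_pos":[0,0,0],"twist":0},{"delta_pos":[0,0,0],"twist":0},{"delta_pos":[0,0,0],"twist":0},{"delta_pos":[0,0,0],"twist":0},{"delta_pos":[0,0,0],"twist":0}]' 50 50
python3 - <<'E'
from h import *
to((472,-315,6))
E
```

```text
time: 14.45
tcp_pos: [582.2, -317.3, 5.5]
eef_rot: [0.998, 0.064, 0.0, 0.0]
force: [-0.3, 0.0, 1.0]
gripper_width: 0.999
time: 15.2
tcp_pos: [582.6, -317.6, 5.8]
eef_rot: [0.998, 0.064, 0.0, 0.0]
force: [0.1, -0.2, 5.4]
gripper_width: 0.692
t 15.2 tcp [ 582.6 -317.6    5.8] head 7.33 tilt [ 0.001 -0.    -1.   ] F [ 0.1 -0.2  5.4] w 59.1
(472, -315, 6) -> [-109.3  -16.7   -0.3] len 111 rows>= 2
```

```bash
python3 -m crank '[{"delta_pos":[-5,0,0],"twist":0},{"delta_pos":[-10,-1,0],"twist":0},{"delta_pos":[-14,-2,0],"twist":0},{"delta_pos":[-14,-2,0],"twist":0},{"delta_pos":[-15,-2,0],"twist":0},{"delta_pos":[-15,-3,0],"twist":0},{"delta_pos":[-15,-3,0],"twist":0},{"delta_pos":[-14,-3,0],"twist":0},{"delta_pos":[-8,-1,0],"twist":0},{"delta_pos":[0,0,0],"twist":0}]'
python3 - <<'E'
from h import *
to((472,-315,6))
grab('wrist','w11.png')
E
```

```text
time: 16.45
tcp_pos: [469.9, -315.1, 5.8]
eef_rot: [0.998, 0.064, -0.001, 0.0]
force: [1.4, 0.4, 6.9]
gripper_width: 0.696
t 16.45 tcp [ 469.9 -315.1    5.8] head 7.3 tilt [-0.001 -0.    -1.   ] F [1.4 0.4 6.9] w 59.4
(472, -315, 6) -> [ 2.1  0.2 -0.2] len 2 rows>= 1
```

View pics/w11.png

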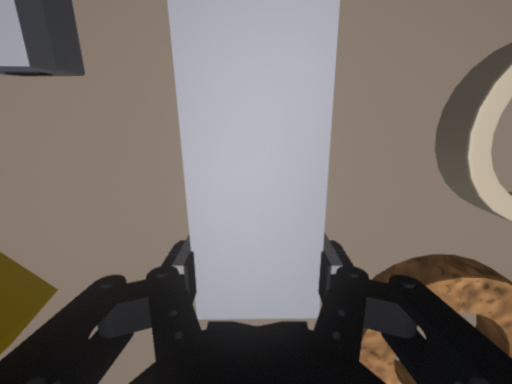

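```bash
python3 -m crank '[{"delta_pos":[0,0,0],"twist":0},{"delta_pos":[0,0,0],"twist":0},{"delta_pos":[0,0,0],"twist":0},{"delta_pos":[0,0,-15],"twist":0},{"delta_pos":[0,0,-35],"twist":0},{"delta_pos":[0,0,-45],"twist":0},{"delta_pos":[0,0,-45],"twist":0},{"delta_pos":[0,0,0],"twist":0}]' 85
python3 - <<'E'
from h import *
to((519,-309,146))
w=grab('wrist','w12.png')
C=cloud(w); print(np.median(C[100:200,240:275].reshape(-1,3),0))
E
```

```text
time: 17.5
tcp_pos: [474.2, -316.1, 150.9]
eef_rot: [0.998, 0.064, 0.004, 0.003]
force: [0.2, 1.0, 0.2]
gripper_width: 0.997
t 17.5 tcp [ 474.2 -316.1  150.9] head 7.34 tilt [ 0.009 -0.006 -1.   ] F [0.2 1.  0.2] w 85.1
(519, -309, 146) -> [45.3 -1.3  5.2] len 46 rows>= 1
[ 514.02558112 -313.63908765   36.62962489]
```

View pics/w12.png

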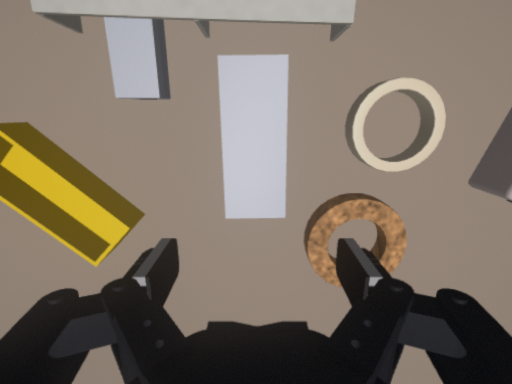

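```bash
python3 - <<'E'
from h import *
w=grab('wrist'); H=cv2.cvtColor(w['color'],cv2.COLOR_RGB2HSV)
g=w['color'].astype(int); m=(g[:,:,2]>g[:,:,0]+2)&(g.sum(2)>420); m[:,:205]=0;m[:,300:]=0;m[:45]=0;m[230:]=0
cs,_=cv2.findContours(m.astype(np.uint8),cv2.RETR_EXTERNAL,cv2.CHAIN_APPROX_NONE); c=max(cs,key=cv2.contourArea)
q=cv2.approxPolyDP(c,0.02*cv2.arcLength(c,True),True).reshape(-1,2); print(q.tolist())
P=onplane(w,c.reshape(-1,2),36)[:,:2].astype(np.float32); print(cv2.minAreaRect(P))
quad(onplane(w,[(219,55),(288,55),(286,218),(225,218)],36))
E
```

```text
[[289, 51], [219, 53], [227, 216], [285, 215]]
((519.4244384765625, -309.9986572265625), (150.60765075683594, 60.47767639160156), 7.893440246582031)
c [ 517.  -309.8] L 149.8 W 60.5 headL 7.86 headW-90 7.28
```

```bash
python3 - <<'E'
from h import *
to((519.5,-308.5,100))
E
python3 -m crank '[{"delta_pos":[22,-1,0],"twist":-0.004},{"delta_pos":[23,-1,30],"twist":0},{"delta_pos":[0,0,20],"twist":0},{"delta_pos":[0,0,0],"twist":0}]' 85
python3 - <<'E'
from h import *
to((519.5,-308.5,10))
w=grab('wrist','w13.png')
E
```

```text
t 17.6 tcp [ 471.  -314.9  146.2] head 7.33 tilt [ 0.001 -0.001 -1.   ] F [-0.3 -1.2 -0.8] w 85.1
(519.5, -308.5, 100) -> [48.9 -0.2 46.2] len 67 rows>= 2
time: 18.1
tcp_pos: [512.5, -305.7, 91.7]
eef_rot: [0.998, 0.066, -0.003, -0.002]
force: [-0.5, 0.5, 0.0]
gripper_width: 0.996
t 18.1 tcp [ 512.5 -305.7   91.7] head 7.59 tilt [-0.007  0.004 -1.   ] F [-0.5  0.5  0. ] w 85.1
(519.5, -308.5, 10) -> [ 7.1  4.1 81.7] len 82 rows>= 2
```

View pics/w13.png

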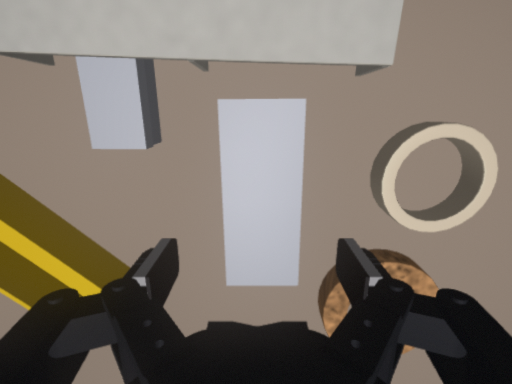

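```bash
python3 -m crank '[{"delta_pos":[5,3,0],"twist":0},{"delta_pos":[0,0,30],"twist":0},{"delta_pos":[0,0,30],"twist":0},{"delta_pos":[0,0,12],"twist":0},{"delta_pos":[0,0,0],"twist":0},{"delta_pos":[0,0,0],"twist":0}]' 85
python3 - <<'E'
from h import *
to((519.5,-308.5,10))
w=grab('wrist','w14.png')
print(onplane(w,[(q,115) for q in (191,324)],36))
E
```

```text
time: 18.9
tcp_pos: [521.9, -309.9, 24.9]
eef_rot: [0.998, 0.066, 0.001, 0.001]
force: [0.2, -0.4, 0.6]
gripper_width: 0.995
t 18.9 tcp [ 521.9 -309.9   24.9] head 7.55 tilt [ 0.003 -0.001 -1.   ] F [ 0.2 -0.4  0.6] w 85.0
(519.5, -308.5, 10) -> [-2.3 -1.7 14.9] len 15 rows>= 1
[[ 589.95634042 -271.67028556   36.        ]
 [ 598.11026881 -333.52854073   36.        ]]
```

View pics/w14.png

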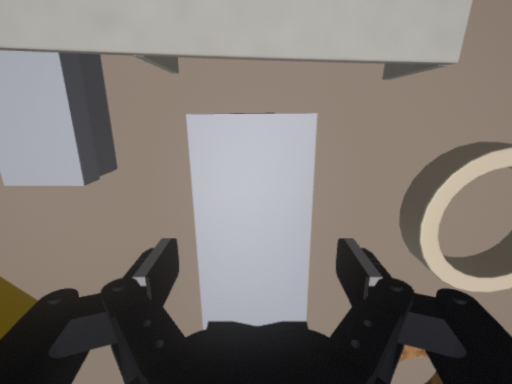

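```bash
python3 -m crank '[{"delta_pos":[0,-1.5,8],"twist":0},{"delta_pos":[0,0,7],"twist":0},{"delta_pos":[0,0,0],"twist":0}]' 85
python3 -m crank '[{"delta_pos":[0,0,0],"twist":0},{"delta_pos":[0,0,0],"twist":0},{"delta_pos":[0,0,0],"twist":0},{"delta_pos":[0,0,0],"twist":0},{"delta_pos":[0,0,0],"twist":0},{"delta_pos":[0,0,0],"twist":0}]' 50 50
python3 -m crank '[{"delta_pos":[0,0,-5],"twist":0},{"delta_pos":[0,0,-15],"twist":0},{"delta_pos":[0,0,-35],"twist":0},{"delta_pos":[0,0,-50],"twist":0},{"delta_pos":[0,0,-50],"twist":0},{"delta_pos":[0,0,-50],"twist":0},{"delta_pos":[0,0,-20],"twist":0},{"delta_pos":[0,0,0],"twist":0}]'
python3 - <<'E'
from h import *
to((515,70,235),(487,294,235))
w=grab('wrist','w15.png')
E
```

```text
time: 19.32
tcp_pos: [519.5, -307.4, 7.2]
eef_rot: [0.998, 0.066, -0.001, -0.001]
force: [0.2, 0.2, -0.1]
gripper_width: 0.995
time: 20.08
tcp_pos: [520.9, -308.0, 8.7]
eef_rot: [0.998, 0.066, 0.0, 0.0]
force: [0.4, -0.1, 3.4]
gripper_width: 0.695
time: 21.08
tcp_pos: [521.4, -307.8, 235.7]
eef_rot: [0.998, 0.066, 0.002, 0.001]
force: [-0.4, 0.8, -3.3]
gripper_width: 0.689
t 21.07 tcp [ 521.4 -307.8  235.7] head 7.57 tilt [ 0.004 -0.002 -1.   ] F [-0.4  0.8 -3.3] w 58.8
(515, 70, 235) -> [ 4.350e+01 -3.754e+02 -1.000e-01] len 378 rows>= 7
(487, 294, 235) -> [   1.8 -225.7   -0.6] len 226 rows>= 4
```

View pics/w15.png

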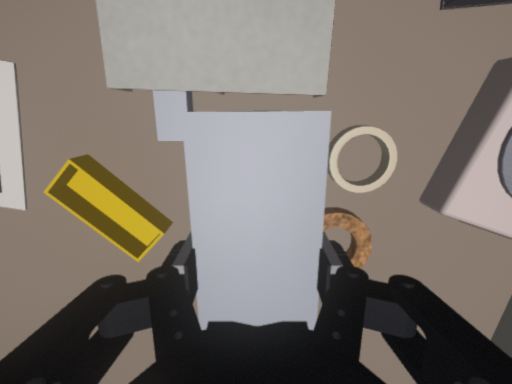

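```bash
python3 -m crank '[{"delta_pos":[4,-30,0],"twist":0},{"delta_pos":[4,-50,0],"twist":0},{"delta_pos":[4,-54,0],"twist":0},{"delta_pos":[4,-54,0],"twist":0},{"delta_pos":[4,-54,0],"twist":0},{"delta_pos":[4,-54,0],"twist":0},{"delta_pos":[4,-54,0],"twist":0},{"delta_pos":[4,-54,0],"twist":0},{"delta_pos":[4,-54,0],"twist":0},{"delta_pos":[4,-54,0],"twist":0},{"delta_pos":[4,-50,0],"twist":0},{"delta_pos":[1,-32,0],"twist":0},{"delta_pos":[0,0,0],"twist":0.013},{"delta_pos":[0,0,0],"twist":0}]'
python3 - <<'E'
from h import *
to((487.8,294.5,220))
w=grab('wrist','w16.png')
E
```

```text
time: 22.88
tcp_pos: [486.5, 285.3, 231.5]
eef_rot: [0.998, 0.059, -0.001, 0.002]
force: [-0.0, -0.8, -4.1]
gripper_width: 0.692
t 22.88 tcp [486.5 285.3 231.5] head 6.79 tilt [-0.003 -0.003 -1.   ] F [-0.  -0.8 -4.1] w 59.1
(487.8, 294.5, 220) -> [ 2.4 -9.  11.5] len 15 rows>= 1
```

View pics/w16.png

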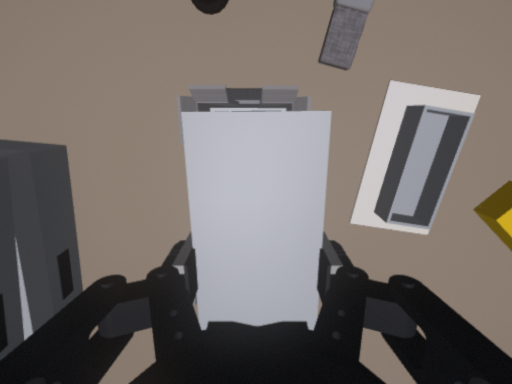

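```bash
python3 -m crank '[{"delta_pos":[1,-8,0],"twist":0},{"delta_pos":[0,0,0],"twist":0},{"delta_pos":[0,0,0],"twist":0}]'
python3 - <<'E'
from h import *
to((487.8,294.5,220))
w=grab('wrist')
c=w['color'][:,:,::-1]
cv2.imwrite('pics/w17z.png',cv2.resize(c[70:150,165:345],(720*1,320)))
E
```

```text
time: 23.3
tcp_pos: [487.1, 294.7, 233.4]
eef_rot: [0.998, 0.059, 0.0, 0.0]
force: [1.0, -0.3, -3.7]
gripper_width: 0.693
t 23.3 tcp [487.1 294.7 233.4] head 6.79 tilt [ 0. -0. -1.] F [ 1.  -0.3 -3.7] w 59.1
(487.8, 294.5, 220) -> [ 0.7  0.3 13.4] len 13 rows>= 1
```

View pics/w17z.png

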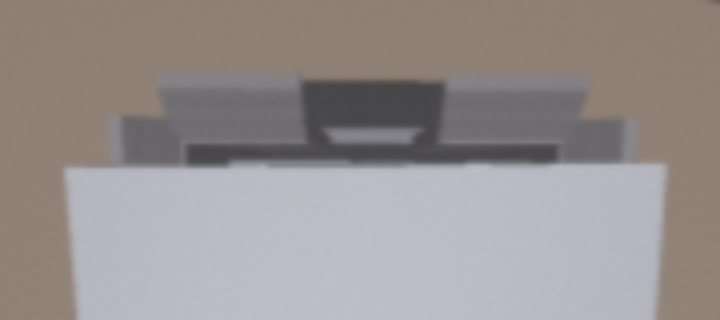

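```bash
python3 - <<'E'
from h import *
np.set_printoptions(suppress=True,precision=1)
w=grab('wrist'); s,p,r=pose()
B=onplane(w,[(181.75,112),(331.25,111.25)],p[2]+27.3); M=onplane(w,[(210.75,105.75),(305,105.75)],170)
b=(B-p)@r; m=(M-p)@r
print('box',b,np.linalg.norm(B[1]-B[0])); print('mouth',m,np.linalg.norm(M[1]-M[0]))
print('shift needed x,y',(m.mean(0)[0]-4)-b.mean(0)[0], m.mean(0)[1]-b.mean(0)[1],'ang b',(b[1]-b[0])[0]/60,'m',(m[1]-m[0])[0]/68)
E
```

```text
box [[ 74.  -28.8 -27.3]
 [ 74.2  32.4 -27.3]] 61.212435725337485
mouth [[ 77.6 -31.6  63.3]
 [ 77.6  36.9  63.3]] 68.4746718507638
shift needed x,y -0.5050963702259139 0.8433038495298373 ang b 0.004274103141583415 m -0.000656022867356691
```

```bash
python3 -m crank '[{"delta_pos":[0,0.6,15],"twist":0},{"delta_pos":[0,0,15],"twist":0},{"delta_pos":[0,0,10],"twist":0},{"delta_pos":[0,0,8],"twist":0},{"delta_pos":[0,0,6],"twist":0},{"delta_pos":[0,0,6],"twist":0},{"delta_pos":[0,0,0],"twist":0}]'
python3 - <<'E'
from h import *
to((487.8,294.5,150))
w=grab('wrist','w18.png')
grab('scene','s18.png')
E
```

```text
time: 24.28
tcp_pos: [486.9, 294.2, 172.9]
eef_rot: [0.998, 0.059, -0.0, 0.0]
force: [0.1, 0.5, -4.0]
gripper_width: 0.692
t 24.27 tcp [486.9 294.2 172.9] head 6.81 tilt [-0.001 -0.    -1.   ] F [ 0.1  0.5 -4. ] w 59.1
(487.8, 294.5, 150) -> [ 1.  -0.2 22.9] len 23 rows>= 1
```

View pics/w18.png

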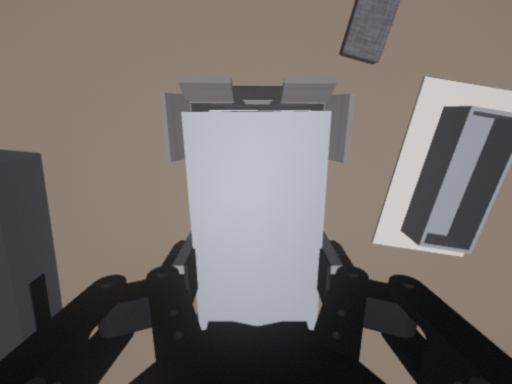

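View pics/s18.png

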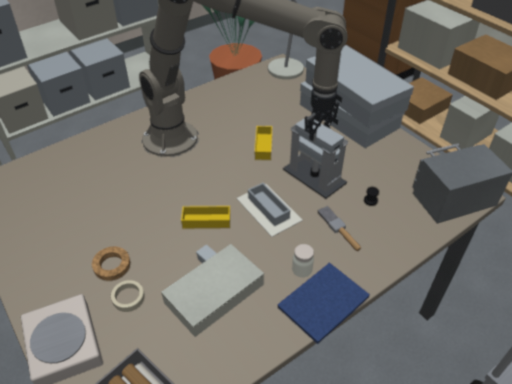

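```bash
python3 -m crank '[{"delta_pos":[0,0,5],"twist":0},{"delta_pos":[0,0,5],"twist":0},{"delta_pos":[0,0,5],"twist":0},{"delta_pos":[0,0,4],"twist":0},{"delta_pos":[0,0,4],"twist":0},{"delta_pos":[0,0,0],"twist":0}]'
python3 -m crank '[{"delta_pos":[0,0,5],"twist":0},{"delta_pos":[0,0,5],"twist":0},{"delta_pos":[0,0,5],"twist":0},{"delta_pos":[0,0,3],"twist":0},{"delta_pos":[0,0,0],"twist":0},{"delta_pos":[0,0,0],"twist":0}]'
```

```text
time: 25.12
tcp_pos: [486.9, 294.3, 149.9]
eef_rot: [0.998, 0.059, -0.0, 0.0]
force: [-0.1, -0.0, -2.6]
gripper_width: 0.693
time: 25.88
tcp_pos: [487.2, 294.6, 132.5]
eef_rot: [0.998, 0.059, 0.0, -0.0]
force: [0.6, 0.9, -0.8]
gripper_width: 0.691
```

```bash
python3 -m crank '[{"delta_pos":[0,0,4],"twist":0},{"delta_pos":[0,0,3],"twist":0},{"delta_pos":[0,0,2],"twist":0},{"delta_pos":[0,0,0],"twist":0},{"delta_pos":[0,0,0],"twist":0},{"delta_pos":[0,0,0],"twist":0}]'
python3 - <<'E'
from h import *
for i in range(4):
    to((487.8,294.5,150)); w=grab('wrist','w19.png')
E
```

```text
time: 26.62
tcp_pos: [487.2, 294.6, 123.5]
eef_rot: [0.998, 0.059, 0.0, -0.0]
force: [0.6, 1.6, -0.3]
gripper_width: 0.691
t 26.62 tcp [487.2 294.6 123.5] head 6.81 tilt [ 0.  0. -1.] F [ 0.6  1.6 -0.3] w 59.0
(487.8, 294.5, 150) -> [  0.6   0.2 -26.5] len 27 rows>= 1
t 26.68 tcp [487.2 294.6 123.4] head 6.81 tilt [ 0.  0. -1.] F [ 1.8  0.8 -0.3] w 59.1
(487.8, 294.5, 150) -> [  0.6   0.1 -26.6] len 27 rows>= 1
t 26.73 tcp [487.2 294.6 123.5] head 6.81 tilt [ 0.001  0.    -1.   ] F [ 1.6  1.3 -0.3] w 59.1
(487.8, 294.5, 150) -> [  0.6   0.2 -26.5] len 27 rows>= 1
t 26.77 tcp [487.2 294.6 123.4] head 6.81 tilt [ 0.  0. -1.] F [ 1.4 -0.1 -0.1] w 58.9
(487.8, 294.5, 150) -> [  0.6   0.2 -26.6] len 27 rows>= 1
```

View pics/w19.png

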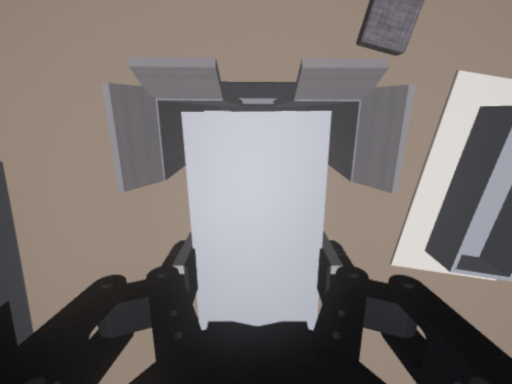

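Spring and weight balance at about 0 N, with the box inside the guides. Release and rise.

```bash
python3 -m crank '[{"delta_pos":[0,0,0],"twist":0},{"delta_pos":[0,0,0],"twist":0},{"delta_pos":[0,0,0],"twist":0},{"delta_pos":[0,0,-10],"twist":0},{"delta_pos":[0,0,-30],"twist":0},{"delta_pos":[0,0,-45],"twist":0},{"delta_pos":[0,0,-20],"twist":0},{"delta_pos":[0,0,0],"twist":0}]' 85
python3 - <<'E'
from h import *
to((487,294,230),(514,74,160))
w=grab('wrist','w20.png')
C=cloud(w); print('box top z',np.median(C[140:230,240:270,2]),np.median(C[125:140,240:270,2]),np.median(C[215:235,240:270,2]), np.median(C[140:230,222:230,2]),np.median(C[140:230,280:288,2]))
E
```

```text
time: 27.82
tcp_pos: [487.9, 295.6, 230.8]
eef_rot: [0.998, 0.059, 0.002, -0.001]
force: [0.3, -0.3, -0.1]
gripper_width: 0.997
t 27.82 tcp [487.9 295.6 230.8] head 6.81 tilt [ 0.004  0.003 -1.   ] F [ 0.3 -0.3 -0.1] w 85.1
(487, 294, 230) -> [-1.1  1.4  0.8] len 2 rows>= 1
(514, 74, 160) -> [  0.4 221.8  69.5] len 232 rows>= 4
box top z 149.00793404460393 148.9810070451747 148.99833841489686 148.87944045353518 148.98772076567172
```

View pics/w20.png

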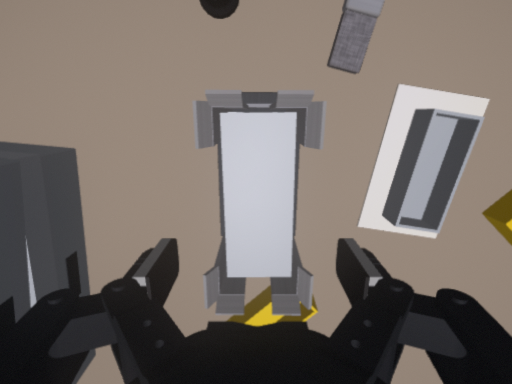

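Box lies flat in the well, top at 149 mm. Back to the tray.

```bash
python3 -m crank '[{"delta_pos":[0,40,0],"twist":0},{"delta_pos":[0,55,0],"twist":0},{"delta_pos":[0,55,0],"twist":0},{"delta_pos":[0,50,20],"twist":0},{"delta_pos":[0,22,30],"twist":0.08},{"delta_pos":[0,0,40],"twist":0.079},{"delta_pos":[0,0,0],"twist":0},{"delta_pos":[0,0,0],"twist":0}]' 85
python3 - <<'E'
from h import *
to((514.2,74.3,5))
w=grab('wrist','w21.png')
E
```

```text
time: 28.88
tcp_pos: [513.5, 74.8, 138.9]
eef_rot: [1.0, -0.019, 0.0, -0.0]
force: [-0.2, -0.5, 0.1]
gripper_width: 0.998
t 28.88 tcp [513.5  74.8 138.9] head -2.16 tilt [ 0.     0.001 -1.   ] F [-0.2 -0.5  0.1] w 85.2
(514.2, 74.3, 5) -> [  0.6   0.6 133.9] len 134 rows>= 3
```

View pics/w21.png

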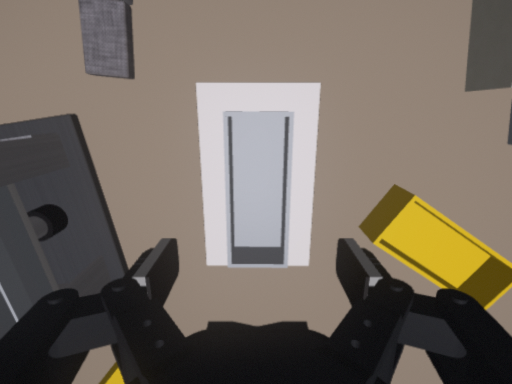

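```bash
python3 -m crank '[{"delta_pos":[0.5,0.5,40],"twist":0},{"delta_pos":[0,0,40],"twist":0},{"delta_pos":[0,0,30],"twist":0},{"delta_pos":[0,0,15],"twist":0},{"delta_pos":[0,0,7],"twist":0},{"delta_pos":[0,0,0],"twist":0},{"delta_pos":[0,0,0],"twist":0}]' 85
python3 -m crank '[{"delta_pos":[0,0,0],"twist":0},{"delta_pos":[0,0,0],"twist":0},{"delta_pos":[0,0,0],"twist":0},{"delta_pos":[0,0,0],"twist":0},{"delta_pos":[0,0,0],"twist":0},{"delta_pos":[0,0,0],"twist":0}]' 50 30
python3 -m crank '[{"delta_pos":[0,0,-4],"twist":0},{"delta_pos":[0,0,-15],"twist":0},{"delta_pos":[0,0,-35],"twist":0},{"delta_pos":[0,0,-50],"twist":0},{"delta_pos":[0,0,-50],"twist":0},{"delta_pos":[0,0,-50],"twist":0},{"delta_pos":[0,0,-20],"twist":0},{"delta_pos":[0,0,0],"twist":-0.08},{"delta_pos":[0,0,0],"twist":-0.077},{"delta_pos":[0,0,0],"twist":0}]'
python3 - <<'E'
from h import *
to((487.5,294.6,230))
E
```

```text
time: 29.8
tcp_pos: [515.0, 73.8, 7.5]
eef_rot: [1.0, -0.02, 0.001, -0.0]
force: [-0.5, -1.0, -0.5]
gripper_width: 0.996
time: 30.55
tcp_pos: [514.5, 73.8, 7.1]
eef_rot: [1.0, -0.02, 0.001, -0.0]
force: [-1.1, 0.0, 6.7]
gripper_width: 0.699
time: 31.8
tcp_pos: [513.3, 73.4, 230.4]
eef_rot: [0.998, 0.058, -0.0, 0.0]
force: [-0.1, 0.1, -1.4]
gripper_width: 0.699
t 31.8 tcp [513.3  73.4 230.4] head 6.66 tilt [-0.001 -0.    -1.   ] F [-0.1  0.1 -1.4] w 59.7
(487.5, 294.6, 230) -> [ 1.000e-01 -2.227e+02  4.000e-01] len 223 rows>= 4
```

```bash
python3 -m crank '[{"delta_pos":[0,-30,0],"twist":-0.002},{"delta_pos":[0,-50,0],"twist":0},{"delta_pos":[0,-50,0],"twist":0},{"delta_pos":[0,-50,0],"twist":0},{"delta_pos":[0,-30,0],"twist":0},{"delta_pos":[0,-12.5,0],"twist":0},{"delta_pos":[0,0,0],"twist":0},{"delta_pos":[0,0,0],"twist":0}]'
python3 - <<'E'
from h import *
to((487.5,294.6,230))
w=grab('wrist')
c=w['color'][:,:,::-1]
cv2.imwrite('pics/w22z.png',cv2.resize(c[70:150,165:345],(720*1,320)))
E
```

```text
time: 32.8
tcp_pos: [488.5, 292.0, 230.0]
eef_rot: [0.998, 0.058, 0.0, 0.001]
force: [0.5, 0.3, -2.6]
gripper_width: 0.699
t 32.8 tcp [488.5 292.  230. ] head 6.62 tilt [ 0.    -0.002 -1.   ] F [ 0.5  0.3 -2.6] w 59.7
(487.5, 294.6, 230) -> [-0.7 -2.7  0. ] len 3 rows>= 1
```

View pics/w22z.png

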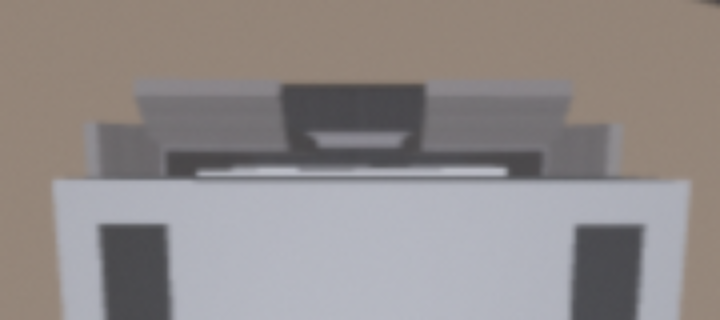

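```bash
python3 - <<'E'
from h import *
np.set_printoptions(suppress=True,precision=1)
w=grab('wrist'); s,p,r=pose()
B=onplane(w,[(178.5,115.5),(337.5,115)],p[2]+37); M=onplane(w,[(205.75,107.5),(301.25,107.75)],170)
b=(B-p)@r; m=(M-p)@r
print(p,'box',b,np.linalg.norm(B[1]-B[0])); print('mouth',m,np.linalg.norm(M[1]-M[0]))
print('shift needed x,y',(m.mean(0)[0]-4)-b.mean(0)[0], m.mean(0)[1]-b.mean(0)[1],'ang b',(b[1]-b[0])[0]/60,'m',(m[1]-m[0])[0]/68)
E
```

```text
[488.5 292.2 230.2] box [[ 72.9 -27.3 -37. ]
 [ 73.   32.5 -36.9]] 59.813972947733866
mouth [[ 76.5 -34.4  60.1]
 [ 76.3  34.   60.2]] 68.41912126567779
shift needed x,y -0.5848838955982529 -2.848891125232326 ang b 0.002134238858684038 m -0.00320672446579618
```

Shift (-0.5, -2.8), then lower.

```bash
python3 -m crank '[{"delta_pos":[-0.5,-2.8,0],"twist":-0.002},{"delta_pos":[0,0,12],"twist":0},{"delta_pos":[0,0,12],"twist":0},{"delta_pos":[0,0,8],"twist":0},{"delta_pos":[0,0,8],"twist":0},{"delta_pos":[0,0,6],"twist":0},{"delta_pos":[0,0,6],"twist":0},{"delta_pos":[0,0,0],"twist":0}]'
python3 - <<'E'
from h import *
to((487.5,294.6,150))
w=grab('wrist','w23.png')
E
```

```text
time: 33.9
tcp_pos: [486.5, 296.9, 177.8]
eef_rot: [0.998, 0.06, -0.0, 0.0]
force: [-0.6, -0.3, -2.0]
gripper_width: 0.698
t 33.9 tcp [486.5 296.9 177.8] head 6.93 tilt [-0.001 -0.001 -1.   ] F [-0.6 -0.3 -2. ] w 59.6
(487.5, 294.6, 150) -> [ 0.8  2.4 27.8] len 28 rows>= 1
```

View pics/w23.png

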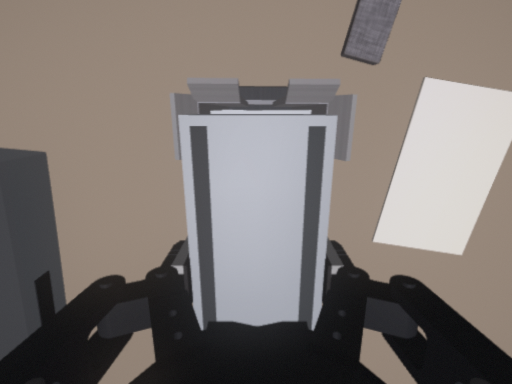

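```bash
python3 -m crank '[{"delta_pos":[0.5,2.2,0],"twist":0},{"delta_pos":[0,0,0],"twist":0},{"delta_pos":[0,0,5],"twist":0},{"delta_pos":[0,0,5],"twist":0},{"delta_pos":[0,0,0],"twist":0}]'
python3 - <<'E'
from h import *
to((487.5,294.6,150))
w=grab('wrist','w24.png')
E
```

```text
time: 34.58
tcp_pos: [487.0, 294.6, 167.5]
eef_rot: [0.998, 0.06, -0.001, 0.0]
force: [0.3, 0.1, -2.3]
gripper_width: 0.696
t 34.58 tcp [487.  294.6 167.5] head 6.93 tilt [-0.001 -0.001 -1.   ] F [ 0.3  0.1 -2.3] w 59.4
(487.5, 294.6, 150) -> [ 0.5  0.  17.5] len 17 rows>= 1
```

View pics/w24.png

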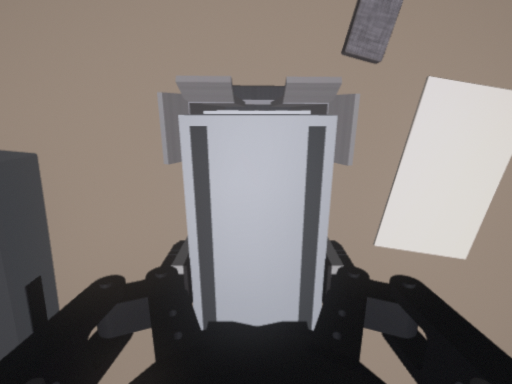

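```bash
python3 -m crank '[{"delta_pos":[0,0,5],"twist":0},{"delta_pos":[0,0,5],"twist":0},{"delta_pos":[0,0,4],"twist":0},{"delta_pos":[0,0,4],"twist":0},{"delta_pos":[0,0,4],"twist":0},{"delta_pos":[0,0,4],"twist":0},{"delta_pos":[0,0,4],"twist":0},{"delta_pos":[0,0,0],"twist":0},{"delta_pos":[0,0,0],"twist":0}]'
python3 -m crank '[{"delta_pos":[0,0,4],"twist":0},{"delta_pos":[0,0,3],"twist":0},{"delta_pos":[0,0,0],"twist":0},{"delta_pos":[0,0,0],"twist":0}]'
python3 - <<'E'
from h import *
for i in range(4):
    to((487.5,294.6,150)); w=grab('wrist','w25.png')
C=cloud(w); print(np.median(C[140:230,230:280,2]))
E
```

```text
time: 35.75
tcp_pos: [487.4, 295.0, 138.3]
eef_rot: [0.998, 0.06, -0.0, 0.0]
force: [-1.4, -0.7, -0.8]
gripper_width: 0.701
time: 36.25
tcp_pos: [487.6, 295.2, 131.4]
eef_rot: [0.998, 0.06, 0.0, -0.0]
force: [0.7, 0.6, -0.1]
gripper_width: 0.699
t 36.25 tcp [487.6 295.2 131.4] head 6.92 tilt [ 0.  0. -1.] F [ 0.7  0.6 -0.1] w 59.7
(487.5, 294.6, 150) -> [ -0.2   0.6 -18.6] len 19 rows>= 1
t 36.3 tcp [487.7 295.2 131.5] head 6.93 tilt [ 0.  0. -1.] F [-0.1  0.1  0.3] w 59.3
(487.5, 294.6, 150) -> [ -0.2   0.6 -18.5] len 19 rows>= 1
t 36.35 tcp [487.6 295.2 131.5] head 6.92 tilt [ 0.  0. -1.] F [-0.1 -0.7 -0.2] w 59.9
(487.5, 294.6, 150) -> [ -0.2   0.5 -18.5] len 19 rows>= 1
t 36.4 tcp [487.6 295.2 131.4] head 6.93 tilt [ 0.  0. -1.] F [-0.5  0.9 -1. ] w 59.6
(487.5, 294.6, 150) -> [ -0.1   0.6 -18.6] len 19 rows>= 1
132.53971756788624
```

View pics/w25.png

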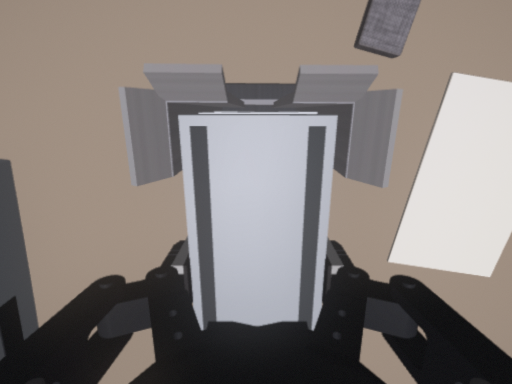

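```bash
python3 -m crank '[{"delta_pos":[0,0,1],"twist":0},{"delta_pos":[0,0,0],"twist":0},{"delta_pos":[0,0,0],"twist":0},{"delta_pos":[0,0,0],"twist":0},{"delta_pos":[0,0,-10],"twist":0},{"delta_pos":[0,0,-30],"twist":0},{"delta_pos":[0,0,-45],"twist":0},{"delta_pos":[0,0,-45],"twist":0},{"delta_pos":[0,0,-40],"twist":0},{"delta_pos":[0,0,0],"twist":0}]' 85
python3 - <<'E'
from h import *
to((487,294,300))
w=grab('wrist','w26.png'); grab('scene','s26.png')
C=cloud(w); print('floor',[float(np.median(C[a:a+20,240:275,2]).round(1)) for a in (150,180,210)],'sides',np.median(C[150:220,237:245,2]),np.median(C[150:220,268:274,2]))
E
```

```text
time: 37.7
tcp_pos: [488.6, 297.0, 305.1]
eef_rot: [0.998, 0.061, 0.004, -0.002]
force: [-0.2, 0.0, 0.3]
gripper_width: 0.998
t 37.7 tcp [488.6 297.  305.1] head 6.94 tilt [ 0.007  0.005 -1.   ] F [-0.2  0.   0.3] w 85.3
(487, 294, 300) -> [-2.   2.8  5.1] len 6 rows>= 1
floor [129.0, 128.9, 128.9] sides 128.96800884166257 128.8942470329573
```

View pics/w26.png

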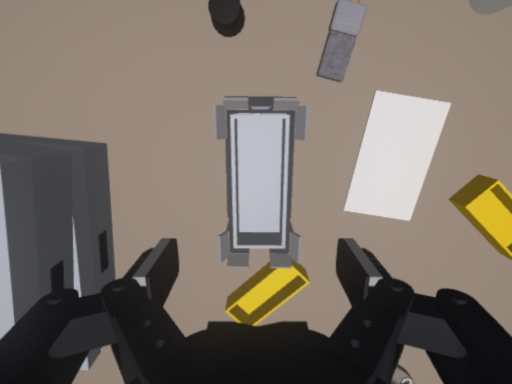

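View pics/s26.png

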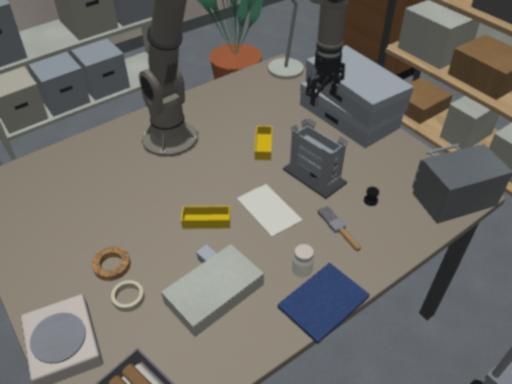

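The tray lies flat between the guides, with its floor at an even 129 mm, and the bystanders look unmoved. Handing in.

```bash
python3 - <<'E'
from station import robot
print(robot.hand_in())
E
```

```text
the job is handed in; nothing more can be done
None
```

The job is done and handed in at about 38 s; the hand-in reports no verdict.

**What I did:** I set the open tray on the pad, and the stack rose. I pulled the wide box about 112 mm, right out of the rack, and let go of it. I took it again across its middle and lowered it into the well until spring and weight balanced, at about 0 N on the wrist. I put the tray back the same way.

**Last checks:**
- **Tray:** it lies flat between the corner guides. Depth readings along and across its floor were 128.9–129.0 mm.
- **Rack box:** its top lay level at 149 mm before the tray went back on.
- **Gripper:** it was open and more than 100 mm above the stack.
- **Everything else:** the narrow box and the bystanders look unmoved in the scene picture. I judged this by eye only.

**What disagreed:**
- **Camera against arm:** camera positions were 2–3 mm off the arm's own readings, so I centred each grip and insertion on the wrist picture.
- **Tray insertion:** my last sideways correction overshot by about 2 mm. I saw it in the next picture and corrected it before the tray reached the stack.
- **Heights:** the tray rim measured about 162 mm at the start, where the text gives about 150 mm for the stack's top. The two-view estimates of the rim scattered from 148 to 163 mm, so I used the wrist and top depth readings instead.

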